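# Press the eared carrier plate into the shaker's spring-clip bracket

### The job

Take the carrier plate out of the drying rack and lay it flat on the bare worktop with its blue rib up, and let go of it there. Then take it again by the rib and push it down into the spring-clip bracket on the shaker, one ear in each slot, until it sits fully home and flat on the bracket floor. Let go, and do not push the pen or the cup about.

Things in the scene. Friction and masses are not known exactly. Their poses are not given: they have to be found in the camera images.
- plate: Loose aluminium carrier plate, 0.14 kg, 60 (own x) x 90 (y) x 10 mm (z), with an ear 20 mm wide (x), 15 mm long (y), 10 mm thick in the middle of each short side: 120 mm over the ears. Origin: centre of the flat underside, z towards the rib; a half turn about z changes nothing. It starts standing on a long edge in the rack's middle slot, own x up, y level, rib towards the robot (rack -x).
- rib_top (a point): On the plate: middle of the top of its blue grip rib, which is 12 mm wide (plate x), 40 mm long (plate y) and 26 mm high, so its top is 36 mm above the underside. Axes as the plate's.
- grip_edge (a point): On the plate: middle of the long edge that is uppermost at the start, mid-thickness, about 70 mm above the worktop. From this edge 24 mm of the face is free down to the rib, to grip across the 10 mm thickness. In the rack the plate may lean a few degrees. Axes as the plate's.
- drying_rack: White plastic drying rack, fixed, 76 mm (own x) by 100 mm (own y). Origin: centre of the underside. Floor 10 mm high; four pairs of fins, 12 mm wide, at own y = +34 and -34 mm, reach 40 mm high and form three slots 14 mm wide along y; the middle slot lies at own x = 0. The worktop straight ahead of the robot, 0.41 to 0.50 m from its base and 140 mm wide, is bare.
- shaker: White bench shaker, fixed, 116 mm (own x) by 176 mm (own y), origin at the centre of its underside. On its deck is the bracket: a flat floor 35 mm above the worktop and at each end a dark steel post, 30 mm high above that floor, from 48 to 67 mm off the centre in y, with a slot for an ear. Nothing stands along the plate's long sides.
- seat (a point): Centre of the bracket floor, 35 mm above the worktop; axes as the shaker's (z up, y from slot to slot). The seated plate's origin lies here, its own y along this y, either way round.
- slot_a (a point): Middle of the mouth of the slot at the shaker's +y end, at the top of the post, 30 mm above the bracket floor. The slot is open upward and towards the bracket's middle, 29 mm wide (x) between its walls, ending 63 mm from the centre in y. Each wall carries a brass spring clip.
- slot_b (a point): The same at the -y end. The two clips of a slot slope from 24 mm apart at the top to 16 mm apart at 14 mm above the floor, then run straight down; they yield sideways for the 20 mm ear, about 4 N each. Pushing the plate down past all four takes some 5 to 15 N; its weight alone does not.
- marker_pen: black marker pen, 131 mm long, 14 mm high, lying along x, a bystander; origin under its middle
- cup: specimen cup with red lid, 48 mm wide, 50 mm high, a bystander; origin under its centre

How it is judged:
By the outcome, as a careful person would: the job done as asked, in the order asked, and still so for the second after the job is handed in, with the robot touching nothing.
It also fails if it takes over 58 s, if anything falls off the work surface, if the arm or the gripper's body presses on something with over 40 N, if the wrist force passes 120 N, or if a joint passes its speed limit or range.

### The arm

A 7-joint arm with a two-finger parallel gripper is mounted at the origin on a cart in front of the work surface, level with it; the furniture and walls round the work are solid. World frame = base frame: x ahead of the robot, y to its left, z up, the work surface at z = 0. Lengths are in mm, angles in rad, forces in N, time in s.
With the tool pointing down it reaches from about 400 to 875 mm from the base axis. Payload 4.4 kg.
Tool frame: the origin (TCP) lies between the finger pads; the fingertips stand 19 mm ahead of it and the grasp point (between the pads) is the TCP; z points along the fingers, y is the line along which they close (so a half turn about z gives the same grasp; the last joint's range is limited). The gripper opens to 85 mm and grips with 20 to 120 N. Pads are 22 mm wide; open, the fingers measure 114 mm over their backs; the gripper's body (76 mm by 85 mm) begins 54 mm behind the grasp point. The pads swing forward as they close: fully open they stand 13 mm farther back than shut.
Start: joints at [1.143, 0.628, 0.038, 1.517, -0.027, 0.996, -0.02], TCP at [230.1, -607.924, 250.313] pointing down, gripper open.
Joint ranges: [-3.06, 3.06], [-0.37, 2.12], [-1.25, 1.32], [0.18, 2.47], [-1.1, 4.24], [0.23, 1.98], [-2.94, 2.94]. Speed limits (rad/s): [2.57, 2.57, 3.14, 3.14, 3.14, 3.14, 3.14].

### API

Orientations are given as a 3x3 rotation matrix whose columns are the frame's x, y, z axes.
In Python, from station import sensors, optics, ticket gives the robot as it stands. The module is installed in compiled form; this text tells all that it offers.
- The arm moves only by the tool drive_tool, never from a script. Its arguments are lists of equal length, an entry for each row: "travel": the shift along the tool's x, y, z in cm, a list of three; "delta_rot": the turn, a rotation vector about the tool's x, y, z in degrees, a list of three; "grip": the finger opening in cm, from 0 to 8.54. In form: {"travel": [[tx, ty, tz], ...], "delta_rot": [[wx, wy, wz], ...], "grip": [grip, ...]}. A call has 1 to 8 rows; each row shifts and turns the commanded pose from where the row before left it, along the tool's axes as they then stand; what a row does not reach is not made up. A row lasts 1/10 s, in which the tool goes at most 50 mm and 8.59 degrees, less where a joint would pass 70% of its speed; a pose out of reach is approached as far as the arm can. A call is refused whole if a number of a shift passes 5 or a number of a turn 8.59, either way. A call with a gripper value outside its range is refused whole. The fingers move at their own pace and stop on an object; "force" is the grip in N (left out, the last holds). Time passes only in rows, so rows that do not move let the fingers close. It gives the time, the measured TCP pose, the force, the opening and the grip force at its end, in the units of the state.
- sensors.get_obs(): the state, without advancing time (a new reading comes with each control period).
- optics.grab_frame(name): name is "scene" or "side" or "wrist"; returns a dict with "image" (400x640x3 uint8, red, green, blue), "camera_matrix" (3x3 intrinsics, pixels), "rvec" (rotation vector, rad) and "tvec" (3), from world to camera coordinates, as OpenCV has them. Camera axes: x right, y down, z forward; pixel columns grow to the right and rows downward; lengths in mm; the calibration is good to about 2 mm. The wrist camera is an equidistant fisheye: a pixel r from the principal point sees the ray r / f radians off the axis. A picture is of the moment at which its call begins. There is no depth.
- ticket.sign_off(): hands the job in; it is judged then, once.
The state is a dict: "time_s": time; "joint_positions": joint angles; "joint_vel": joint speeds; "tau": joint torques, N m; "tcp_pos": TCP position; "tool_rot": TCP orientation; "force": force on the tool from outside, world axes, zero at the start; "ft_torque": the same for the moment, N m; "width": finger opening in mm; "finger_force": force on a finger pad.
Only numpy, scipy, OpenCV 4.12 (cv2) and the standard library are available. Lean on these libraries where they do the work, as an engineer would, in place of code of your own. Each camera call takes 0.05 s, during which the arm holds its last target. There are 200 camera calls.

## Working session

There is one attempt and no reset: what is moved stays moved. The work goes in short steps, Python scripts to look and compute and a tool call to move; the robot and the scene stay as the last step left them, time stands still between calls to the robot, and variables do not carry over. Pictures are saved under pics/ and viewed, at most 12 in all, crops included, and the job is handed in when it is done.

Besides the shell and the picture viewer there is one more tool, called after "Call:" by a JSON object that holds its "method" and its "body", one argument or row to a line. drive_tool: Moves the arm, as the interface text tells. Its arguments: {"type":"object","properties":{"travel":{"type":"array"},"delta_rot":{"type":"array"},"grip":{"type":"array"},"force":{"type":"number"}},"required":["travel","delta_rot","grip"]}

```bash
mkdir -p pics; cat > h.py <<'E'
import numpy as np, cv2
from station import sensors, optics, ticket
def grab(n,f=None):
    d=optics.grab_frame(n); d['R']=cv2.Rodrigues(np.array(d['rvec'],float))[0]; d['t']=np.array(d['tvec'],float).ravel(); d['K']=np.array(d['camera_matrix'],float)
    d['name']=n
    if f: cv2.imwrite('pics/'+f,cv2.cvtColor(d['image'],cv2.COLOR_RGB2BGR))
    return d
def ray(d,uv):
    K=d['K']; x=np.array([(uv[0]-K[0,2])/K[0,0],(uv[1]-K[1,2])/K[1,1]])
    if d['name']=='wrist':
        r=np.linalg.norm(x); s=np.sin(r)/r if r>1e-9 else 1; v=np.array([x[0]*s,x[1]*s,np.cos(r)])
    else: v=np.array([x[0],x[1],1.])
    return -d['R'].T@d['t'], d['R'].T@v
def onz(d,uv,z):
    c,v=ray(d,uv); return c+v*(z-c[2])/v[2]
def proj(d,p):
    q=d['R']@np.array(p,float)+d['t']; K=d['K']
    if d['name']=='wrist':
        r=np.arctan2(np.hypot(q[0],q[1]),q[2]); n=q[:2]/max(np.hypot(q[0],q[1]),1e-9)*r
    else: n=q[:2]/q[2]
    return np.array([K[0,0]*n[0]+K[0,2],K[1,1]*n[1]+K[1,2]])
E
python3 - <<'E'
from h import *
np.set_printoptions(precision=3,suppress=True)
s=sensors.get_obs()
for k in s: print(k,s[k])
for n in('scene','side','wrist'):
    d=grab(n,n+'0.png'); print(n,d['K'].ravel(),-d['R'].T@d['t'],d['R'].ravel())
a=[cv2.imread(f'pics/{n}0.png') for n in('scene','side')]
E
```

```text
time_s 0.0
joint_positions [ 1.143  0.629  0.038  1.518 -0.027  0.996 -0.02 ]
joint_vel [ 0.    -0.001 -0.002  0.    -0.002 -0.002 -0.001]
tau [  0.001 -56.34    1.227 -19.345   0.011   0.011   0.   ]
tcp_pos [ 229.872 -607.364  249.388]
tool_rot [[ 0.935  0.354 -0.001]
 [ 0.354 -0.935  0.002]
 [-0.    -0.002 -1.   ]]
force [-0.557  0.484  0.478]
ft_torque [0.043 0.009 0.036]
finger_force 0.0
width 85.48639813924207
scene [459.354   0.    327.862   0.    459.354 206.812   0.      0.      1.   ] [ 265.319 -582.586  800.969] [ 0.846 -0.533 -0.013 -0.397 -0.613 -0.683  0.356  0.583 -0.73 ]
side [477.136   0.    320.136   0.    477.136 205.605   0.      0.      1.   ] [128.379 717.952 673.636] [-0.825 -0.566  0.004 -0.324  0.467 -0.823  0.464 -0.68  -0.568]
wrist [309.707   0.    322.013   0.    309.707 202.528   0.      0.      1.   ] [ 295.235 -582.294  372.596] [ 0.353 -0.936 -0.002 -0.898 -0.339  0.279 -0.262 -0.096 -0.96 ]
```

View pics/scene0.png

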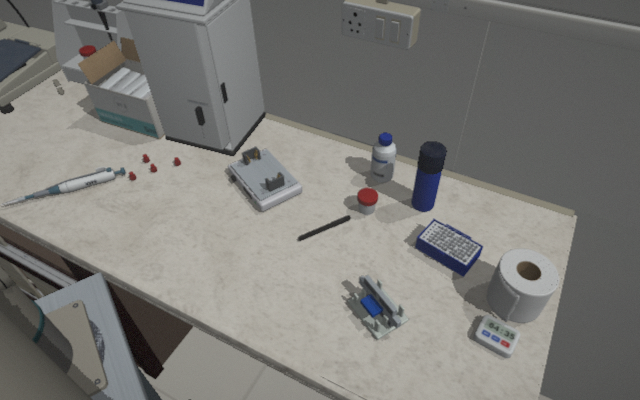

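View pics/side0.png

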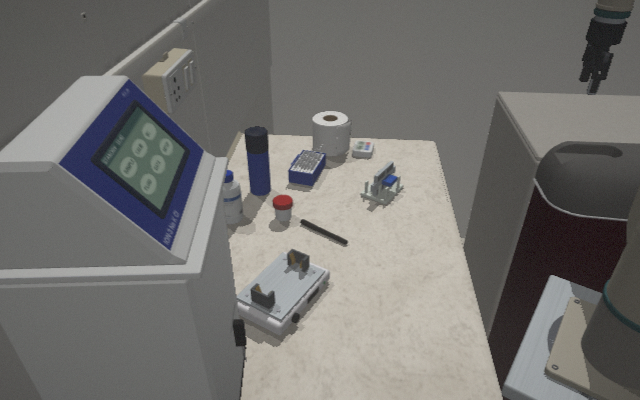

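The scene view shows the rack with the plate at about (375,305), the blue rib at (372,305), the shaker at (263,180), the pen at (325,228) and the cup at (368,201). The side view shows the rack at (382,186) and the shaker at (285,288).

```bash
python3 - <<'E'
from h import *
a=cv2.imread('pics/scene0.png');b=cv2.imread('pics/side0.png')
def z(i,x,y,w=80,h=60): return cv2.resize(i[y:y+h,x:x+w],(400,300),interpolation=cv2.INTER_CUBIC)
m=np.vstack([np.hstack([z(a,335,273),z(a,224,146,80,60)]),np.hstack([z(b,345,152),z(b,235,250,100,75)])])
cv2.imwrite('pics/m1.png',m)
E
```

```text
(no output)
```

View pics/m1.png

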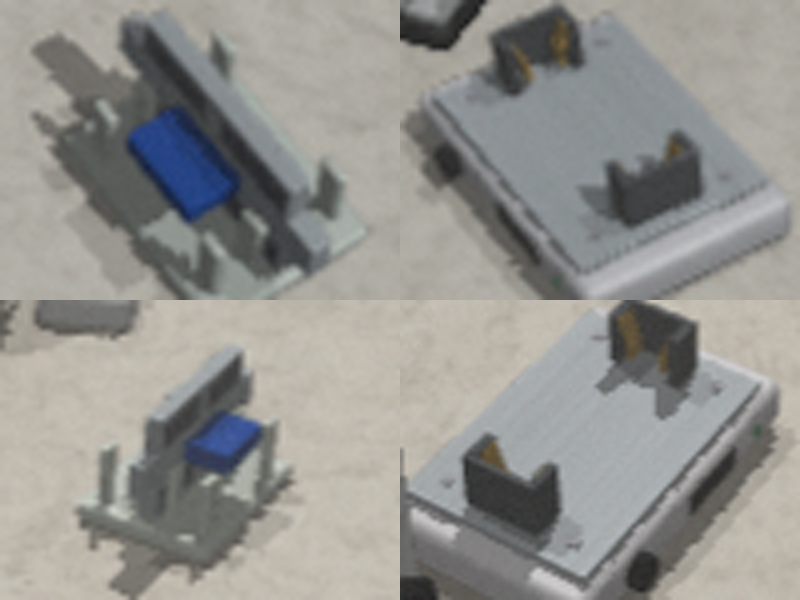

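The crops show the plate's top edge centre at about (380.6,294.2) in the scene view and (384.4,168.4) in the side view. The bracket posts and deck corners are clear in both views.

```bash
cat >> h.py <<'E'
def tri(a,ua,b,ub):
    c1,v1=ray(a,ua);c2,v2=ray(b,ub);v1/=np.linalg.norm(v1);v2/=np.linalg.norm(v2)
    s=np.linalg.lstsq(np.c_[v1,-v2],c2-c1,rcond=None)[0]
    p,q=c1+s[0]*v1,c2+s[1]*v2; return (p+q)/2,np.linalg.norm(p-q)
def mask(d,f):
    h=cv2.cvtColor(d['image'],cv2.COLOR_RGB2HSV).astype(int); return f(h[...,0],h[...,1],h[...,2]).astype(np.uint8)
E
python3 - <<'E'
from h import *
np.set_printoptions(precision=1,suppress=True)
a=grab('scene');b=grab('side')
A=lambda x,y:(335+x/5-.4,273+y/5-.4); B=lambda x,y:(345+x/5-.4,152+(y-300)/5-.4)
A2=lambda x,y:(224+(x-400)/5-.4,146+y/5-.4); B2=lambda x,y:(235+(x-400)/4-.4,250+(y-300)/4-.4)
print('edge mid',tri(a,A(228,106),b,B(197,382)))
print('edge ends far/near',tri(a,A(157,18),b,B(155,412)),tri(a,A(300,193),b,B(239,350)))
for z in(68,70): print(onz(a,A(157,18),z),onz(a,A(300,193),z),onz(b,B(155,412),z),onz(b,B(239,350),z))
for d,(x,y,w,h) in((a,(335,273,80,60)),(b,(345,152,80,60))):
    m=mask(d,lambda h,s,v:(h>100)&(h<130)&(s>130))[y:y+h,x:x+w]
    n,l,st,ce=cv2.connectedComponentsWithStats(m);k=1+st[1:,4].argmax();print(d['name'],st[k],ce[k]+[x,y])
    d['c']=ce[k]+[x,y]
print('rib',tri(a,a['c'],b,b['c']))
# deck corners
sc=[A2(430,92),A2(605,15),A2(780,185),A2(583,272)]; 
P=np.array([onz(a,u,35) for u in sc]);print(P,P.mean(0))
P=np.array([onz(b,u,35) for u in [B2(408,487),B2(757,385),B2(585,580)]]);print(P,(P[0]+P[1])/2)
# posts outer-wall top corners: scene -y post, side +y post
print('scene -y outer',onz(a,A2(617,172),65),onz(a,A2(700,138),65)); print('scene +y outer',onz(a,A2(492,42),65),onz(a,A2(575,8),65))
print('side +y outer',onz(b,B2(466,458),65),onz(b,B2(556,500),65)); 
# pen, cup
for nm,d in(('sc',a),('si',b)):
    m=mask(d,lambda h,s,v:((h<8)|(h>172))&(s>150)&(v>80)); n,l,st,ce=cv2.connectedComponentsWithStats(m)
    for k in range(1,n):
        if st[k,4]>150: print(nm,'red',st[k],onz(d,ce[k],46))
print('pen',onz(a,(299,238),7),onz(a,(350,218),7))
E
```

```text
edge mid (array([ 585.8, -237.2,   68. ]), np.float64(1.2427086251985147))
edge ends far/near (array([ 585.3, -193. ,   71.8]), np.float64(0.18813132180628578)) (array([ 585.1, -280.4,   67.3]), np.float64(2.9722950234409895))
[ 587.1 -190.9   68. ] [ 586.4 -280.2   68. ] [ 588.1 -198.7   68. ] [ 582.8 -278.3   68. ]
[ 586.2 -192.    70. ] [ 585.5 -281.1   70. ] [ 586.5 -195.7   70. ] [ 581.3 -275.1   70. ]
scene [ 26  22  22  22 274] [371.4 305.3]
side [39 23 12  8 54] [390.1 178.8]
rib (array([ 566.8, -237. ,   43.3]), np.float64(2.8914380598575344))
[[510.  287.4  35. ]
 [611.1 293.1  35. ]
 [624.2 133.1  35. ]
 [518.4 132.4  35. ]] [565.9 211.5  35. ]
[[609.8 284.6  35. ]
 [516.1 135.7  35. ]
 [507.7 282.3  35. ]] [562.9 210.1  35. ]
scene -y outer [550.8 153.9  65. ] [594.3 153.3  65. ]
scene +y outer [541.4 270.8  65. ] [587.4 271.9  65. ]
side +y outer [578.1 276.9  65. ] [528.7 274.   65. ]
sc red [358 189  20  14 207] [729.8   0.5  46. ]
pen [547.7   5.5   7. ] [676.5  -6.7   7. ]
```

```bash
cat >> h.py <<'E'
from scipy.spatial.transform import Rotation as Ro
def plan(p1,R1,n,p0=None,R0=None):
    "rows (cm, deg, tool axes) for a straight world line with even turning"
    s=sensors.get_obs(); p=np.array(s['tcp_pos'] if p0 is None else p0,float); R=np.array(s['tool_rot'] if R0 is None else R0,float)
    w=Ro.from_matrix(R.T@R1).as_rotvec()/n; d=(np.array(p1,float)-p)/n; T=[]
    for i in range(n):
        T.append((R.T@d/10).round(2).tolist()); R=R@Ro.from_rotvec(w).as_matrix()
    print('travel',T); print('rot each',np.degrees(w).round(2))
def down(th,tilt=0):
    c,s=np.cos(np.radians(th)),np.sin(np.radians(th))
    return np.array([[c,s,0],[s,-c,0],[0,0,-1.]])@Ro.from_euler('x',tilt,degrees=True).as_matrix()
E
python3 -c "
from h import *
plan([586,-236,190],down(90),16)"
```

```text
travel [[2.9, -1.38, 0.38], [3.0, -1.16, 0.38], [3.08, -0.93, 0.38], [3.14, -0.7, 0.37], [3.18, -0.46, 0.37], [3.21, -0.22, 0.37], [3.22, 0.03, 0.37], [3.21, 0.27, 0.37], [3.18, 0.51, 0.37], [3.13, 0.75, 0.37], [3.06, 0.98, 0.37], [2.98, 1.21, 0.37], [2.88, 1.43, 0.37], [2.76, 1.65, 0.37], [2.63, 1.85, 0.37], [2.48, 2.04, 0.37]]
rot each [-0.   -0.   -4.33]
```

Call:
{"method": "drive_tool", "body": {
  "travel": [
    [2.9,-1.4,0.4],
    [3.0,-1.2,0.4],
    [3.1,-0.9,0.4],
    [3.1,-0.7,0.4],
    [3.2,-0.5,0.4],
    [3.2,-0.2,0.4],
    [3.2,0,0.4],
    [3.2,0.3,0.4]
  ],
  "delta_rot": [
    [0,0,-4.3],
    [0,0,-4.3],
    [0,0,-4.3],
    [0,0,-4.3],
    [0,0,-4.3],
    [0,0,-4.3],
    [0,0,-4.3],
    [0,0,-4.3]
  ],
  "grip": [8.5,8.5,8.5,8.5,8.5,8.5,8.5,8.5]
}}

```text
time_s: 1.05
tcp_pos: [408.7, -421.3, 218.2]
tool_rot: [[0.569, 0.822, -0.0], [0.822, -0.569, -0.0], [-0.0, 0.0, -1.0]]
force: [0.6, 0.4, 0.4]
width: 85.0
finger_force: 0.0
```

Call:
{"method": "drive_tool", "body": {
  "travel": [
    [3.2,0.5,0.4],
    [3.1,0.8,0.4],
    [3.1,1.0,0.4],
    [3.0,1.2,0.4],
    [2.9,1.4,0.4],
    [2.8,1.6,0.4],
    [2.6,1.9,0.4],
    [2.5,2.0,0.4]
  ],
  "delta_rot": [
    [0,0,-4.3],
    [0,0,-4.3],
    [0,0,-4.3],
    [0,0,-4.3],
    [0,0,-4.3],
    [0,0,-4.3],
    [0,0,-4.3],
    [0,0,-4.3]
  ],
  "grip": [8.5,8.5,8.5,8.5,8.5,8.5,8.5,8.5]
}}

```text
time_s: 1.85
tcp_pos: [588.0, -235.9, 186.1]
tool_rot: [[0.005, 1.0, 0.0], [1.0, -0.005, -0.0], [-0.0, 0.0, -1.0]]
force: [0.0, -0.1, 0.0]
width: 85.2
finger_force: 0.0
```

Call:
{"method": "drive_tool", "body": {
  "travel": [
    [0,0,0],
    [0,0,0]
  ],
  "delta_rot": [
    [0,0,-0.3],
    [0,0,0]
  ],
  "grip": [8.5,8.5]
}}

```text
time_s: 2.05
tcp_pos: [587.3, -235.9, 185.9]
tool_rot: [[0.002, 1.0, -0.001], [1.0, -0.002, 0.0], [0.0, -0.001, -1.0]]
force: [-0.4, -1.2, 0.8]
width: 85.1
finger_force: 0.0
```

```bash
python3 - <<'E'
from h import *
np.set_printoptions(precision=3,suppress=True)
s=sensors.get_obs()
for k in ('time_s','joint_positions','tcp_pos','tool_rot'): print(k,s[k])
d=grab('wrist','w1.png')
print([ (n,proj(d,p)) for n,p in (('edge',(586,-236,70)),('tcp',s['tcp_pos']))])
E
```

```text
time_s 2.05
joint_positions [ 0.502  0.686 -0.274  1.626  0.228  0.861  0.136]
tcp_pos [ 587.324 -235.893  185.929]
tool_rot [[ 0.002  1.    -0.001]
 [ 1.    -0.002  0.   ]
 [ 0.    -0.001 -1.   ]]
[('edge', array([321.898, 204.922])), ('tcp', array([324.434, 277.367]))]
```

View pics/w1.png

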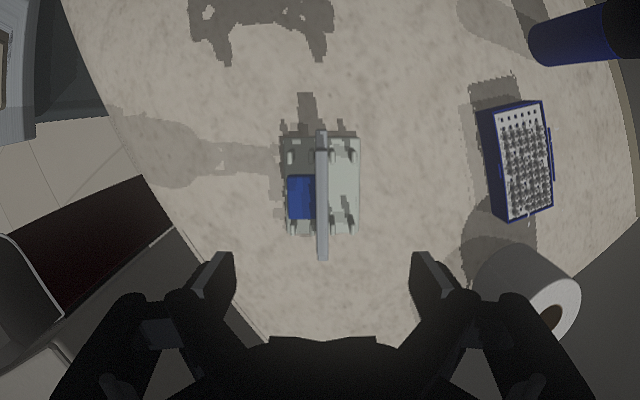

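The wrist view shows the plate's top edge vertical at column 322 from row ~150 to ~258, with the blue rib to its left (robot side) at (300,197). The paper roll is near (530,290).

```bash
python3 - <<'E'
from h import *
np.set_printoptions(precision=1,suppress=True)
d=grab('wrist');a=grab('scene')
g=cv2.cvtColor(d['image'],cv2.COLOR_RGB2GRAY).astype(int)
for r in(165,185,205,225,245,255,262): print(r,g[r,308:336])
for u in((316.5,165),(327.5,165),(316.5,245),(327.5,245),(322,259)): print(u,onz(d,u,70))
print('roll base/top',onz(a,(522,318),0),onz(a,(530,268),100), proj(a,(586,-236,180)))
E
```

```text
165 [ 88  90  88  88  90  90  91  78  94 119 136 128 129 127 131 134 135 137
 140 136 127 134 164 161 160 161 162 160]
185 [ 67  59  55  52  51  53  50  48  73 107 132 132 129 130 132 133 135 137
 142 137 125 128 166 161 161 160 160 161]
205 [ 66  71  58  53  56  54  57  53  50  87 125 136 132 131 131 135 136 139
 141 139 123  98 114 119 152 166 162 163]
225 [142 145 114 109 114  85  87  78  74  89 116 144 132 134 133 135 137 140
 141 142 136 126 126  99 125 153 167 150]
245 [155 156 156 158 157 158 157 158 153 127  91 141 137 136 136 134 137 141
 143 145 137 132 157 153 153 155 156 156]
255 [159 159 158 159 157 156 158 156 161 155 134 112 140 142 140 140 139 142
 141 141 135 134 164 159 159 154 156 153]
262 [152 153 157 157 157 160 160 156 157 156 156 154 152 150 150 150 152 153
 154 156 157 158 157 155 154 156 158 154]
(316.5, 165) [ 581.2 -205.    70. ]
(327.5, 165) [ 589.8 -205.1   70. ]
(316.5, 245) [ 580.5 -272.8   70. ]
(327.5, 245) [ 589.7 -272.8   70. ]
(322, 259) [ 585.  -286.1   70. ]
roll base/top [ 814.2 -396.7    0. ] [ 837.8 -356.6  100. ] [384.3 257.1]
```

Call:
{"method": "drive_tool", "body": {
  "travel": [
    [0,-0.1,2],
    [0,0,3],
    [0,0,3],
    [0,0,2.5],
    [0,0,1.3],
    [0,0,0],
    [0,0,0],
    [0,0,0]
  ],
  "delta_rot": [
    [0,0,0],
    [0,0,0],
    [0,0,0],
    [0,0,0],
    [0,0,0],
    [0,0,0],
    [0,0,0],
    [0,0,0]
  ],
  "grip": [5,5,5,5,5,5,0.6,0.6],
  "force": 60
}}

```text
time_s: 3.0
tcp_pos: [587.2, -237.2, 69.9]
tool_rot: [[0.003, 1.0, 0.003], [1.0, -0.003, -0.001], [-0.001, 0.003, -1.0]]
force: [-0.0, -0.0, -0.0]
width: 21.3
finger_force: 0.0
```

Call:
{"method": "drive_tool", "body": {
  "travel": [
    [0,0,0],
    [0,0,0],
    [0,0,0],
    [0,0,0]
  ],
  "delta_rot": [
    [0,0,0],
    [0,0,0],
    [0,0,0],
    [0,0,0]
  ],
  "grip": [0.6,0.6,0.6,0.6]
}}

```text
time_s: 3.4
tcp_pos: [587.4, -237.1, 70.0]
tool_rot: [[0.003, 1.0, 0.003], [1.0, -0.003, -0.001], [-0.001, 0.003, -1.0]]
force: [-1.3, -0.7, 6.4]
width: 8.6
finger_force: 60.6
```

Call:
{"method": "drive_tool", "body": {
  "travel": [
    [0,0,-0.5],
    [0,0,-1.5],
    [0,0,-2],
    [0,0,-2.5],
    [0,0,-3],
    [0,0,-2.5],
    [0,0,-1],
    [0,0,0]
  ],
  "delta_rot": [
    [0,0,0],
    [0,0,0],
    [0,0,0],
    [0,0,0],
    [0,0,0],
    [0,0,0],
    [0,0,0],
    [0,0,0]
  ],
  "grip": [0.6,0.6,0.6,0.6,0.6,0.6,0.6,0.6]
}}

```text
time_s: 4.2
tcp_pos: [586.8, -236.9, 200.2]
tool_rot: [[0.003, 1.0, 0.003], [1.0, -0.003, -0.001], [-0.001, 0.003, -1.0]]
force: [-1.1, 0.8, -2.4]
width: 8.9
finger_force: 59.6
```

```bash
python3 - <<'E'
from h import *
s=sensors.get_obs(); print(s['tcp_pos'],s['width'],s['force'],s['joint_positions'])
plan([480,-10,200],down(90),12)
a=grab('scene','s2.png');b=grab('side','d2.png')
i,j=cv2.imread('pics/s2.png'),cv2.imread('pics/d2.png')
u=proj(a,s['tcp_pos']).astype(int);v=proj(b,s['tcp_pos']).astype(int)
z=lambda i,c:cv2.resize(i[max(c[1]-40,0):c[1]+60,max(c[0]-60,0):c[0]+60],(400,340))
cv2.imwrite('pics/m2.png',np.hstack([z(i,u),z(j,v)]))
E
```

```text
[ 586.81463018 -236.93031232  200.22404953] 8.913831128020766 [-1.0807987   0.8251173  -2.39528578] [ 0.50736987  0.66803909 -0.27950562  1.6173111   0.22311515  0.88461397
  0.14028019]
travel [[1.89, -0.9, -0.0], [1.89, -0.9, -0.0], [1.89, -0.9, -0.0], [1.89, -0.89, -0.0], [1.89, -0.89, -0.0], [1.89, -0.89, -0.0], [1.89, -0.89, -0.0], [1.89, -0.89, -0.0], [1.89, -0.89, 0.0], [1.89, -0.89, 0.0], [1.89, -0.89, 0.0], [1.89, -0.89, 0.0]]
rot each [ 0.01  0.01 -0.02]
```

View pics/m2.png

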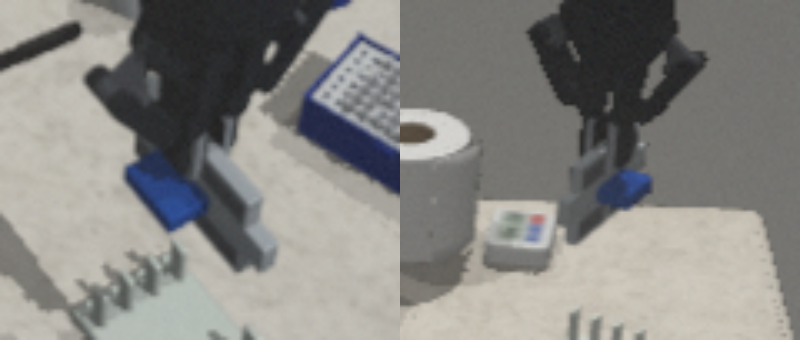

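Call:
{"method": "drive_tool", "body": {
  "travel": [
    [2,-0.9,0],
    [2.8,-1.3,0],
    [2.8,-1.3,0],
    [2.8,-1.3,0],
    [2.8,-1.3,0],
    [2.8,-1.3,0],
    [2.8,-1.3,0],
    [2.8,-1.3,0]
  ],
  "delta_rot": [
    [0,0,0],
    [0,0,0],
    [0,0,0],
    [0,0,0],
    [0,0,0],
    [0,0,0],
    [0,0,0],
    [0,0,0]
  ],
  "grip": [0.6,0.6,0.6,0.6,0.6,0.6,0.6,0.6]
}}

```text
time_s: 5.1
tcp_pos: [485.0, -19.3, 196.9]
tool_rot: [[0.003, 1.0, -0.003], [1.0, -0.003, 0.0], [0.0, -0.003, -1.0]]
force: [0.8, -0.3, -0.9]
width: 8.7
finger_force: 59.5
```

Call:
{"method": "drive_tool", "body": {
  "travel": [
    [1,-0.5,0],
    [0,0,0],
    [0,0,0],
    [0,0,0],
    [0,0,0],
    [0,0,0],
    [0,0,0],
    [0,0,0]
  ],
  "delta_rot": [
    [0,0,0],
    [5,0,0],
    [7.5,0,0],
    [7.5,0,0],
    [7.5,0,0],
    [7.5,0,0],
    [7.5,0,0],
    [7.5,0,0]
  ],
  "grip": [0.6,0.6,0.6,0.6,0.6,0.6,0.6,0.6]
}}

```text
time_s: 5.9
tcp_pos: [482.4, -11.2, 197.2]
tool_rot: [[0.004, 0.639, -0.769], [1.0, -0.003, 0.003], [-0.001, -0.769, -0.639]]
force: [-0.3, 1.1, -1.6]
width: 8.6
finger_force: 59.6
```

```bash
python3 - <<'E'
from h import *
np.set_printoptions(precision=3,suppress=True)
s=sensors.get_obs(); print(s['tcp_pos'],s['width'],s['force'],s['joint_positions']); print(s['tool_rot'])
R=s['tool_rot']
plan([472,-10,60],R,8); plan([472,-10,45],R,4,[472,-10,60],R)
E
```

```text
[482.442 -11.15  197.192] 8.639592128274248 [-0.265  1.145 -1.624] [ 0.108  0.954 -0.256  1.356  0.099  1.728 -0.175]
[[ 0.004  0.639 -0.769]
 [ 1.    -0.003  0.003]
 [-0.001 -0.769 -0.639]]
travel [[0.01, 1.24, 1.2], [0.01, 1.24, 1.2], [0.01, 1.24, 1.2], [0.01, 1.24, 1.2], [0.01, 1.24, 1.2], [0.01, 1.24, 1.2], [0.01, 1.24, 1.2], [0.01, 1.24, 1.2]]
rot each [0. 0. 0.]
travel [[0.0, 0.29, 0.24], [0.0, 0.29, 0.24], [0.0, 0.29, 0.24], [0.0, 0.29, 0.24]]
rot each [0. 0. 0.]
```

Call:
{"method": "drive_tool", "body": {
  "travel": [
    [0,1.24,1.2],
    [0,1.24,1.2],
    [0,1.24,1.2],
    [0,1.24,1.2],
    [0,1.24,1.2],
    [0,1.24,1.2],
    [0,1.24,1.2],
    [0,1.24,1.2]
  ],
  "delta_rot": [
    [0,0,0],
    [0,0,0],
    [0,0,0],
    [0,0,0],
    [0,0,0],
    [0,0,0],
    [0,0,0],
    [0,0,0]
  ],
  "grip": [0.6,0.6,0.6,0.6,0.6,0.6,0.6,0.6]
}}

```text
time_s: 6.7
tcp_pos: [472.0, -10.3, 59.3]
tool_rot: [[0.003, 0.643, -0.766], [1.0, -0.002, 0.002], [-0.0, -0.766, -0.643]]
force: [-0.3, 0.0, -0.9]
width: 8.9
finger_force: 59.6
```

Call:
{"method": "drive_tool", "body": {
  "travel": [
    [0,0.4,0.3],
    [0,0.4,0.3],
    [0,0.3,0.25],
    [0,0,0]
  ],
  "delta_rot": [
    [0,0,0],
    [0,0,0],
    [0,0,0],
    [0,0,0]
  ],
  "grip": [0.6,0.6,0.6,0.6]
}}

```text
time_s: 7.1
tcp_pos: [472.8, -10.3, 46.7]
tool_rot: [[0.003, 0.643, -0.766], [1.0, -0.002, 0.002], [0.0, -0.766, -0.643]]
force: [-1.0, -0.0, -1.0]
width: 8.4
finger_force: 59.6
```

Call:
{"method": "drive_tool", "body": {
  "travel": [
    [0,0.15,0.13],
    [0,0.08,0.06],
    [0,0,0]
  ],
  "delta_rot": [
    [0,0,0],
    [0,0,0],
    [0,0,0]
  ],
  "grip": [0.6,0.6,0.6]
}}

```text
time_s: 7.4
tcp_pos: [472.8, -10.3, 43.9]
tool_rot: [[0.003, 0.643, -0.766], [1.0, -0.002, 0.002], [0.0, -0.766, -0.643]]
force: [0.5, 0.3, -2.3]
width: 8.8
finger_force: 59.6
```

Call:
{"method": "drive_tool", "body": {
  "travel": [
    [0,0.08,0.06],
    [0,0.08,0.06],
    [0,0,0]
  ],
  "delta_rot": [
    [0,0,0],
    [0,0,0],
    [0,0,0]
  ],
  "grip": [0.6,0.6,0.6]
}}

```text
time_s: 7.7
tcp_pos: [472.9, -10.3, 42.1]
tool_rot: [[0.003, 0.643, -0.766], [1.0, -0.002, 0.002], [0.0, -0.766, -0.643]]
force: [1.3, 0.6, 1.4]
width: 8.6
finger_force: 60.0
```

Call:
{"method": "drive_tool", "body": {
  "travel": [
    [0,0,0],
    [0,0,0],
    [0,0,0],
    [0,0,0],
    [0,0,-0.5],
    [0,0,-1],
    [0,0,-1.5],
    [0,0,-2]
  ],
  "delta_rot": [
    [0,0,0],
    [0,0,0],
    [0,0,0],
    [0,0,0],
    [0,0,0],
    [0,0,0],
    [0,0,0],
    [0,0,0]
  ],
  "grip": [1.5,2.0,2.4,2.4,2.4,2.4,2.4,2.4],
  "force": 20
}}

```text
time_s: 8.5
tcp_pos: [511.5, -10.5, 74.7]
tool_rot: [[0.003, 0.642, -0.767], [1.0, -0.002, 0.002], [0.0, -0.767, -0.642]]
force: [-0.9, -0.1, 0.1]
width: 23.9
finger_force: 0.0
```

Call:
{"method": "drive_tool", "body": {
  "travel": [
    [0,0,-3],
    [0,0,-3],
    [0,0,-3],
    [0,0,-2],
    [0,0,-1]
  ],
  "delta_rot": [
    [0,0,0],
    [0,0,0],
    [0,0,0],
    [0,0,0],
    [0,0,0]
  ],
  "grip": [2.4,2.4,2.4,2.4,2.4]
}}

```text
time_s: 9.0
tcp_pos: [604.9, -10.5, 152.9]
tool_rot: [[0.003, 0.645, -0.764], [1.0, -0.002, 0.003], [0.001, -0.764, -0.645]]
force: [-0.3, -0.4, -1.4]
width: 24.2
finger_force: 0.0
```

```bash
python3 - <<'E'
from h import *
np.set_printoptions(precision=2,suppress=True)
s=sensors.get_obs(); print(s['tcp_pos'],s['force'],s['joint_positions'])
a=grab('scene','s3.png');b=grab('side','d3.png')
i,j=cv2.imread('pics/s3.png'),cv2.imread('pics/d3.png')
u=proj(a,(455,-10,20)).astype(int);v=proj(b,(455,-10,20)).astype(int);print(u,v)
z=lambda i,c:cv2.resize(i[max(c[1]-60,0):c[1]+60,c[0]-60:c[0]+60],(400,400),interpolation=cv2.INTER_CUBIC)
cv2.imwrite('pics/m3.png',np.hstack([z(i,u),z(j,v)]))
plan([458,-10,190],down(90),8)
E
```

```text
[604.87 -10.52 152.89] [-0.32 -0.41 -1.43] [ 0.05  1.19 -0.21  0.86  0.11  1.97 -0.13]
[264 257] [385 248]
travel [[-0.0, -1.54, 1.09], [-0.0, -1.65, 0.92], [0.0, -1.74, 0.73], [0.0, -1.81, 0.54], [0.0, -1.86, 0.34], [0.0, -1.89, 0.14], [0.0, -1.89, -0.07], [0.0, -1.87, -0.27]]
rot each [-6.23 -0.01 -0.02]
```

View pics/m3.png

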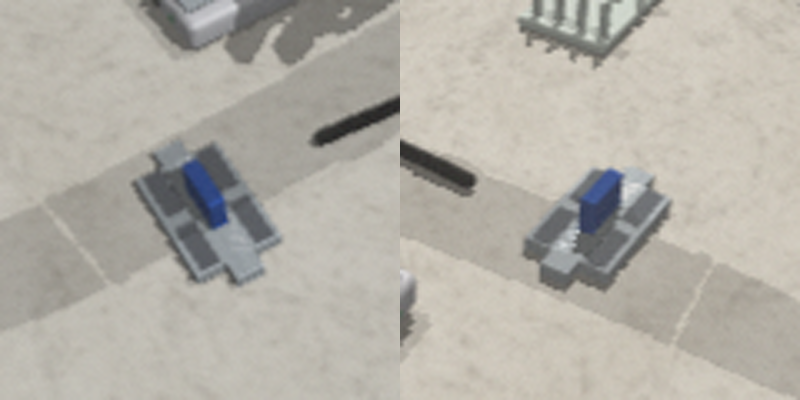

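The plate is lying flat with its rib up. Next I go back to tool-down above it and measure the rib.

Call:
{"method": "drive_tool", "body": {
  "travel": [
    [0,-1.54,1.1],
    [0,-1.65,0.9],
    [0,-1.74,0.7],
    [0,-1.8,0.5],
    [0,-1.86,0.3],
    [0,-1.9,0.1],
    [0,-1.9,-0.1],
    [0,-1.9,-0.3]
  ],
  "delta_rot": [
    [-6.2,0,0],
    [-6.2,0,0],
    [-6.2,0,0],
    [-6.2,0,0],
    [-6.2,0,0],
    [-6.2,0,0],
    [-6.2,0,0],
    [-6.5,0,0]
  ],
  "grip": [5,5,5,5,5,5,5,5]
}}

```text
time_s: 9.9
tcp_pos: [456.1, -10.3, 192.4]
tool_rot: [[0.003, 1.0, 0.003], [1.0, -0.003, 0.0], [0.0, 0.003, -1.0]]
force: [0.8, -0.1, -0.2]
width: 49.8
finger_force: 0.0
```

Call:
{"method": "drive_tool", "body": {
  "travel": [
    [0,0,0],
    [0,0,0]
  ],
  "delta_rot": [
    [0,0,0],
    [0,0,0]
  ],
  "grip": [5,5]
}}

```text
time_s: 10.1
tcp_pos: [455.9, -10.5, 192.3]
tool_rot: [[0.003, 1.0, -0.002], [1.0, -0.003, -0.001], [-0.001, -0.002, -1.0]]
force: [0.8, 1.5, -0.4]
width: 49.8
finger_force: 0.0
```

```bash
python3 - <<'E'
from h import *
np.set_printoptions(precision=3,suppress=True)
s=sensors.get_obs(); print(s['tcp_pos'],s['tool_rot'],s['joint_positions'])
blue=lambda h,S,v:(h>100)&(h<130)&(S>130)
W=grab('wrist','w4.png');a=grab('scene');b=grab('side')
print('exp',proj(W,(455,-10,36)))
for d in(W,a,b):
    m=mask(d,blue); n,l,st,ce=cv2.connectedComponentsWithStats(m)
    e=proj(d,(455,-10,25)); ks=[k for k in range(1,n) if st[k,4]>20]; k=min(ks,key=lambda k:np.hypot(*(ce[k]-e)))
    pts=np.argwhere(l==k)[:,::-1]; print(d['name'],st[k],ce[k],'at z30',onz(d,ce[k],30))
    if d is W:
        P=np.array([onz(d,u,36)[:2] for u in pts]); print('rect',cv2.minAreaRect(P.astype(np.float32)))
E
```

```text
[455.852 -10.473 192.31 ] [[ 0.003  1.    -0.002]
 [ 1.    -0.003 -0.001]
 [-0.001 -0.002 -1.   ]] [ 0.149  0.457 -0.26   2.095  0.199  0.614 -0.252]
exp [322.676 191.81 ]
wrist [321 171  11  40 397] [326.426 190.715] at z30 [458.555 -10.457  30.   ]
rect ((458.0744934082031, -9.048873901367188), (9.356050491333008, 37.46116256713867), 0.17577561736106873)
scene [259 245  13  20 104] [265.702 254.317] at z30 [458.772 -11.917  30.   ]
side [380 239  11  10  45] [385.2   243.778] at z30 [459.138 -13.429  30.   ]
```

View pics/w4.png

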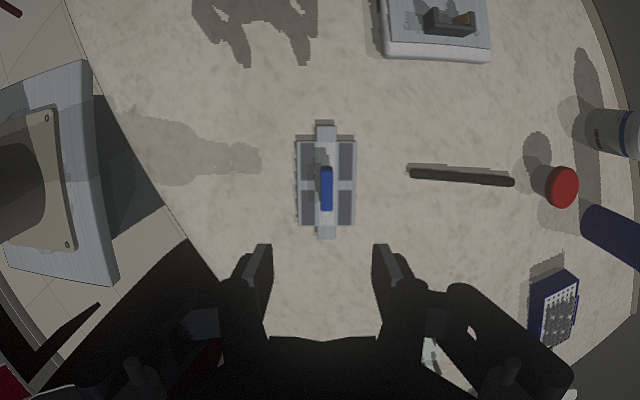

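The wrist view shows the rib at (326,191), with the ears at (325,127) and (327,236). The plate's axis is within half a degree of world y.

Call:
{"method": "drive_tool", "body": {
  "travel": [
    [0,0.2,1.5],
    [0,0,3],
    [0,0,3.5],
    [0,0,3.5],
    [0,0,2.5],
    [0,0,1],
    [0,0,0]
  ],
  "delta_rot": [
    [0,0,0],
    [0,0,0],
    [0,0,0],
    [0,0,0],
    [0,0,0],
    [0,0,0],
    [0,0,0]
  ],
  "grip": [5,5,5,5,5,5,5]
}}

```text
time_s: 10.95
tcp_pos: [458.9, -10.1, 39.4]
tool_rot: [[0.002, 1.0, -0.005], [1.0, -0.002, 0.0], [0.0, -0.005, -1.0]]
force: [-0.3, 0.4, 0.1]
width: 49.9
finger_force: 0.0
```

Call:
{"method": "drive_tool", "body": {
  "travel": [
    [0,0,0.6],
    [0,0,0],
    [0,0,0],
    [0,0,0],
    [0,0,0],
    [0,0,0],
    [0,0,0],
    [0,0,0]
  ],
  "delta_rot": [
    [0,0,0],
    [0,0,0],
    [0,0,0],
    [0,0,0],
    [0,0,0],
    [0,0,0],
    [0,0,0],
    [0,0,0]
  ],
  "grip": [5,5,0.8,0.8,0.8,0.8,0.8,0.8],
  "force": 70
}}

```text
time_s: 11.75
tcp_pos: [459.5, -10.3, 36.4]
tool_rot: [[0.003, 1.0, -0.0], [1.0, -0.003, -0.0], [-0.0, -0.0, -1.0]]
force: [-1.4, -0.6, 5.2]
width: 10.2
finger_force: 69.1
```

Call:
{"method": "drive_tool", "body": {
  "travel": [
    [0,0,-0.5],
    [0,0,-1.5],
    [0,0,-2.5],
    [0,0,-3],
    [0,0,-3],
    [0,0,-2],
    [0,0,-1],
    [0,0,0]
  ],
  "delta_rot": [
    [0,0,0],
    [0,0,0],
    [0,0,0],
    [0,0,0],
    [0,0,0],
    [0,0,0],
    [0,0,0],
    [0,0,0]
  ],
  "grip": [0.8,0.8,0.8,0.8,0.8,0.8,0.8,0.8]
}}

```text
time_s: 12.55
tcp_pos: [459.8, -10.4, 171.7]
tool_rot: [[0.003, 1.0, 0.001], [1.0, -0.003, -0.0], [-0.0, 0.001, -1.0]]
force: [0.5, 0.2, -1.9]
width: 10.2
finger_force: 68.4
```

```bash
python3 - <<'E'
from h import *
s=sensors.get_obs(); print(s['tcp_pos'],s['width'],s['tool_rot'])
plan([565,211,165],down(94),10)
E
```

```text
[459.78256603 -10.37871228 171.6709385 ] 10.20914386165474 [[ 3.36290359e-03  9.99994195e-01  5.48826691e-04]
 [ 9.99994343e-01 -3.36286609e-03 -6.92427971e-05]
 [-6.73967644e-05  5.49056443e-04 -9.99999847e-01]]
travel [[2.22, 1.04, 0.07], [2.21, 1.06, 0.07], [2.2, 1.08, 0.07], [2.19, 1.09, 0.07], [2.19, 1.11, 0.07], [2.18, 1.13, 0.07], [2.17, 1.14, 0.07], [2.16, 1.16, 0.07], [2.15, 1.17, 0.07], [2.14, 1.19, 0.07]]
rot each [ 0.    0.   -0.42]
```

Call:
{"method": "drive_tool", "body": {
  "travel": [
    [1,1,0],
    [1.5,1.5,0],
    [1.5,1.5,0],
    [1.5,1.5,0],
    [1.5,1.5,0],
    [1.5,1.5,0],
    [1.5,1,0],
    [1,0.5,0]
  ],
  "delta_rot": [
    [0,0,-0.5],
    [0,0,-0.5],
    [0,0,-0.5],
    [0,0,-0.5],
    [0,0,-0.5],
    [0,0,-0.5],
    [0,0,-0.5],
    [0,0,-0.5]
  ],
  "grip": [0.8,0.8,0.8,0.8,0.8,0.8,0.8,0.8]
}}

```text
time_s: 13.35
tcp_pos: [556.6, 104.7, 168.8]
tool_rot: [[-0.069, 0.998, -0.003], [0.998, 0.069, 0.001], [0.001, -0.003, -1.0]]
force: [-0.4, 0.6, -1.3]
width: 10.3
finger_force: 68.4
```

Call:
{"method": "drive_tool", "body": {
  "travel": [
    [0,0,0],
    [0,0,0]
  ],
  "delta_rot": [
    [0,0,0],
    [0,0,0]
  ],
  "grip": [0.8,0.8]
}}

```text
time_s: 13.55
tcp_pos: [555.3, 101.9, 169.6]
tool_rot: [[-0.067, 0.998, -0.004], [0.998, 0.067, -0.001], [-0.001, -0.004, -1.0]]
force: [0.6, -0.4, -2.0]
width: 10.3
finger_force: 68.4
```

```bash
python3 - <<'E'
from h import *
np.set_printoptions(precision=3,suppress=True)
s=sensors.get_obs(); print(s['tcp_pos'],s['tool_rot'])
W=grab('wrist','w5.png'); np.savez('w5.npz',K=W['K'],R=W['R'],t=W['t'])
for p in((569,151,65),(561,270,65)): print(proj(W,p))
i=cv2.imread('pics/w5.png'); cv2.imwrite('pics/w5c.png',cv2.resize(i[60:300,200:440],(600,600),interpolation=cv2.INTER_CUBIC))
E
```

```text
[555.304 101.882 169.584] [[-0.067  0.998 -0.004]
 [ 0.998  0.067 -0.001]
 [-0.001 -0.004 -1.   ]]
[347.048 146.486]
[346.752  -8.388]
```

View pics/w5c.png

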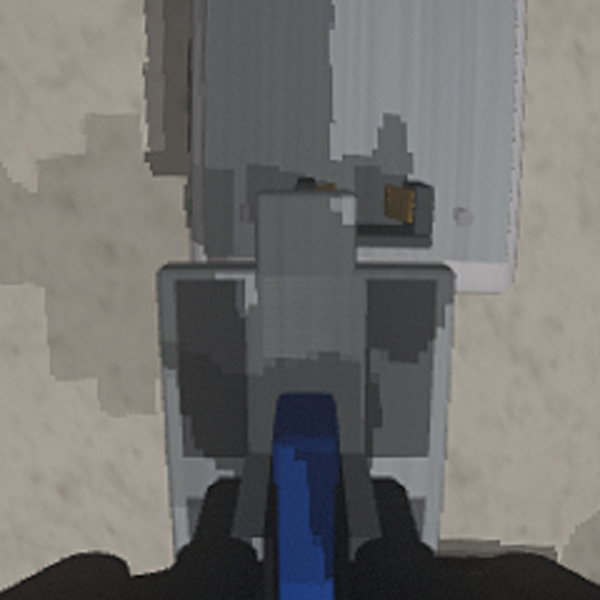

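The held plate hides most of the bracket in this view. I will step sideways towards the robot so that the wrist camera sees both posts.

Call:
{"method": "drive_tool", "body": {
  "travel": [
    [0.9,-1.6,0],
    [1.2,-2,0],
    [1.2,-2.2,0],
    [1.2,-2.2,0],
    [1,-1.6,0],
    [0,0,0],
    [0,0,0]
  ],
  "delta_rot": [
    [0,0,0],
    [0,0,0],
    [0,0,0],
    [0,0,0],
    [0,0,0],
    [0,0,0],
    [0,0,0]
  ],
  "grip": [0.8,0.8,0.8,0.8,0.8,0.8,0.8]
}}

```text
time_s: 14.3
tcp_pos: [457.1, 149.7, 170.9]
tool_rot: [[-0.066, 0.998, -0.001], [0.998, 0.066, -0.001], [-0.001, -0.001, -1.0]]
force: [-0.3, -0.4, -1.0]
width: 10.2
finger_force: 68.5
```

```bash
python3 - <<'E'
from h import *
import pickle
np.set_printoptions(precision=3,suppress=True)
s=sensors.get_obs(); print(s['tcp_pos'],s['tool_rot'])
W=grab('wrist','w6.png'); a=grab('scene','s6.png'); b=grab('side','d6.png'); pickle.dump((W,a,b),open('v6.pkl','wb'))
c=[proj(d,(565,211,65)) for d in(W,a,b)]; print(c)
def z(d,x,y,w,h,W_,H_): return cv2.resize(cv2.cvtColor(d['image'],cv2.COLOR_RGB2BGR)[y:y+h,x:x+w],(W_,H_),interpolation=cv2.INTER_CUBIC)
u=c[0].astype(int); x0,y0=min(max(u[0]-100,0),440),max(min(u[1]-110,180),0); print('crop',x0,y0)
m=z(W,x0,y0,200,220,545,600)
cv2.imwrite('pics/m6.png',m)
E
```

```text
[457.078 149.716 170.927] [[-0.066  0.998 -0.001]
 [ 0.998  0.066 -0.001]
 [-0.001 -0.001 -1.   ]]
[array([464.571, 142.64 ]), array([261.479, 164.06 ]), array([279.771, 271.309])]
crop 364 32
```

View pics/m6.png

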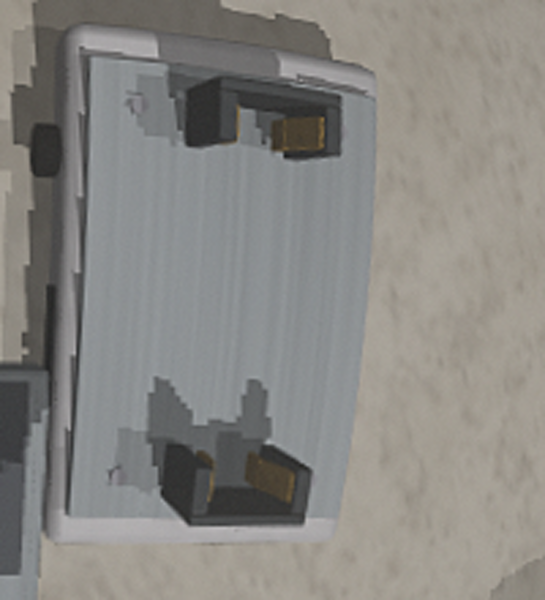

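The crop shows both posts. The +y post's top corners are at about (222,77), (342,96) and (340,158), and the −y post's are at (190,523), (304,522) and (312,470).

```bash
python3 - <<'E'
from h import *
import pickle
np.set_printoptions(precision=1,suppress=True)
W,a,b=pickle.load(open('v6.pkl','rb'))
F=lambda x,y:(364+x/2.725-.3,32+y/2.727-.3)
for n,u,z in(('+TL',(222,77),65),('+TR',(342,96),65),('+BRin',(340,158),65),('-L',(190,523),65),('-R',(304,522),65),('-Rin',(312,470),65),('deckTL',(91,55),35),('deckTR',(377,97),35),('deckBL',(68,516),35),('deckBR',(332,522),35)):
    print(n,onz(W,F(*u),z))
# gold clips
def rep(d,box,z):
    x,y,w,h=box; m=mask(d,lambda h,s,v:(h>8)&(h<30)&(s>110)&(v>40))
    mm=np.zeros_like(m);mm[y:y+h,x:x+w]=m[y:y+h,x:x+w]; n,l,st,ce=cv2.connectedComponentsWithStats(mm)
    for k in range(1,n):
        if st[k,4]>4: print(d['name'],st[k],ce[k],onz(d,ce[k],z))
rep(W,(400,50,120,180),58);rep(a,(224,146,80,60),58);rep(b,(235,250,100,75),58)
# post outlines: dark mask
for d,box in((W,(415,50,90,180)),(a,(238,146,64,50)),(b,(240,245,80,65))):
    x,y,w,h=box; m=mask(d,lambda h,s,v:(v<85)); mm=np.zeros_like(m);mm[y:y+h,x:x+w]=m[y:y+h,x:x+w]; n,l,st,ce=cv2.connectedComponentsWithStats(mm)
    for k in range(1,n):
        if st[k,4]>60: print(d['name'],st[k],ce[k],onz(d,ce[k],52))
E
```

```text
+TL [542.1 273.7  65. ]
+TR [581.9 276.   65. ]
+BRin [582.4 256.9  65. ]
-L [548.2 142.4  65. ]
-R [588.  144.6  65. ]
-Rin [587.  161.6  65. ]
deckTL [510.3 280.7  35. ]
deckTR [613.3 286.   35. ]
deckBL [517.1 132.4  35. ]
deckBR [617.9 135.1  35. ]
wrist [481  78   2   8  11] [481.5  81.8] [579.1 263.3  58. ]
wrist [ 426   58   63   33 1316] [458.2  73.3] [559.7 267.6  52. ]
wrist [ 419  191   59   34 1475] [448.6 208.6] [565.6 152.3  52. ]
scene [243 148  17  17 159] [250.1 155.2] [561.3 270.6  52. ]
scene [266 176  18  15 165] [274.2 183.4] [564.8 147.3  52. ]
side [292 250  17  22 182] [301.1 259.9] [560.2 150.4  52. ]
side [307 287  12  17  65] [312.5 295.2] [486.4 216.3  52. ]
side [251 288  24  21 276] [262.5 299. ] [554.5 274.7  52. ]
```

```bash
python3 - <<'E'
from h import *
np.set_printoptions(precision=1,suppress=True)
z=np.load('w5.npz');W=dict(name='wrist',K=z['K'],R=z['R'],t=z['t'])
R=np.array([[-.067,.998,-.004],[.998,.067,-.001],[-.001,-.004,-1]]);p=np.array([555.3,101.88,169.58])
F=lambda x,y:(200+x/2.5-.3,60+y/2.5-.3)
for n,u in(('earL',(257,193)),('earR',(357,193)),('bodyL',(158,268)),('bodyR',(455,266)),('earbaseL',(257,268)),('earbaseR',(357,268))):
    for h in(26.4,36.4): print(n,h,R.T@(onz(W,F(*u),p[2]-h)-p),end=' ')
    print()
c=np.array([565,209.5]);print('slots',proj(dict(W),(565,209,65)))
plan([565,209.5,125],down(92.8),8)
E
```

```text
earL 26.4 [ 60.7 -10.4  26.4] earL 36.4 [ 60.  -11.   36.4] 
earR 26.4 [60.7  8.8 26.3] earR 36.4 [60.   9.5 36.3] 
bodyL 26.4 [ 46.2 -30.3  26.5] bodyL 36.4 [ 44.5 -32.2  36.5] 
bodyR 26.4 [46.6 28.4 26.3] bodyR 36.4 [44.9 30.4 36.2] 
earbaseL 26.4 [ 46.  -10.6  26.4] earbaseL 36.4 [ 44.3 -11.2  36.4] 
earbaseR 26.4 [46.   9.  26.3] earbaseR 36.4 [44.3  9.7 36.3] 
slots [347.3  68. ]
travel [[0.66, 1.39, 0.57], [0.66, 1.39, 0.57], [0.66, 1.38, 0.57], [0.67, 1.38, 0.57], [0.67, 1.38, 0.57], [0.67, 1.38, 0.57], [0.68, 1.38, 0.57], [0.68, 1.38, 0.57]]
rot each [-0.   0.   0.1]
```

Call:
{"method": "drive_tool", "body": {
  "travel": [
    [0.7,1.4,0],
    [0.7,1.4,0.4],
    [0.7,1.4,0.6],
    [0.7,1.4,0.8],
    [0.7,1.4,0.8],
    [0.7,1.4,0.8],
    [0.7,1.4,0.6],
    [0.5,1.3,0.5]
  ],
  "delta_rot": [
    [0,0,0.2],
    [0,0,0.2],
    [0,0,0.2],
    [0,0,0.2],
    [0,0,0],
    [0,0,0],
    [0,0,0],
    [0,0,0]
  ],
  "grip": [0.8,0.8,0.8,0.8,0.8,0.8,0.8,0.8]
}}

```text
time_s: 15.25
tcp_pos: [565.5, 210.6, 124.7]
tool_rot: [[-0.052, 0.999, -0.002], [0.999, 0.052, -0.0], [-0.0, -0.002, -1.0]]
force: [0.4, -0.3, -1.3]
width: 10.4
finger_force: 68.5
```

Call:
{"method": "drive_tool", "body": {
  "travel": [
    [0,0,0],
    [0,0,0]
  ],
  "delta_rot": [
    [0,0,0],
    [0,0,0]
  ],
  "grip": [0.8,0.8]
}}

```text
time_s: 15.45
tcp_pos: [564.1, 210.0, 125.0]
tool_rot: [[-0.052, 0.999, -0.003], [0.999, 0.052, -0.001], [-0.001, -0.003, -1.0]]
force: [0.1, 0.1, -2.3]
width: 10.1
finger_force: 68.5
```

```bash
python3 - <<'E'
from h import *
np.set_printoptions(precision=4,suppress=True)
s=sensors.get_obs(); print(s['tcp_pos'],s['tool_rot'],s['joint_positions'])
plan([566,208.5,105],down(92.8),4)
E
```

```text
[564.1147 209.9959 125.0111] [[-0.0517  0.9987 -0.0029]
 [ 0.9987  0.0517 -0.0008]
 [-0.0006 -0.003  -1.    ]] [-0.1661  0.7441 -0.384   1.7554  0.3932  0.7218 -0.7059]
travel [[-0.04, 0.05, 0.5], [-0.04, 0.05, 0.5], [-0.04, 0.05, 0.5], [-0.04, 0.05, 0.5]]
rot each [-0.04  0.01  0.04]
```

Call:
{"method": "drive_tool", "body": {
  "travel": [
    [-0.1,0.1,0.5],
    [-0.1,0.1,0.5],
    [0,0,0.5],
    [0,0,0.4],
    [0,0,0],
    [0,0,0]
  ],
  "delta_rot": [
    [0,0,0.1],
    [0,0,0.1],
    [0,0,0],
    [0,0,0],
    [0,0,0],
    [0,0,0]
  ],
  "grip": [0.8,0.8,0.8,0.8,0.8,0.8]
}}

```text
time_s: 16.05
tcp_pos: [566.3, 209.1, 106.4]
tool_rot: [[-0.05, 0.999, -0.002], [0.999, 0.05, -0.0], [0.0, -0.002, -1.0]]
force: [0.8, -0.2, -1.7]
width: 10.5
finger_force: 68.5
```

```bash
python3 - <<'E'
from h import *
np.set_printoptions(precision=4,suppress=True)
s=sensors.get_obs(); print(s['tcp_pos'],s['tool_rot'])
W=grab('wrist');a=grab('scene');b=grab('side')
def z(d,x,y,w,h,W_,H_): return cv2.resize(cv2.cvtColor(d['image'],cv2.COLOR_RGB2BGR)[y:y+h,x:x+w],(W_,H_),interpolation=cv2.INTER_CUBIC)
m=np.hstack([z(W,262,80,120,180,400,600),np.vstack([z(a,222,136,80,60,400,300),z(b,235,240,100,75,400,300)])])
cv2.imwrite('pics/m7.png',m)
E
```

```text
[566.2837 209.06   106.381 ] [[-0.0496  0.9988 -0.002 ]
 [ 0.9988  0.0496 -0.    ]
 [ 0.0001 -0.002  -1.    ]]
```

View pics/m7.png

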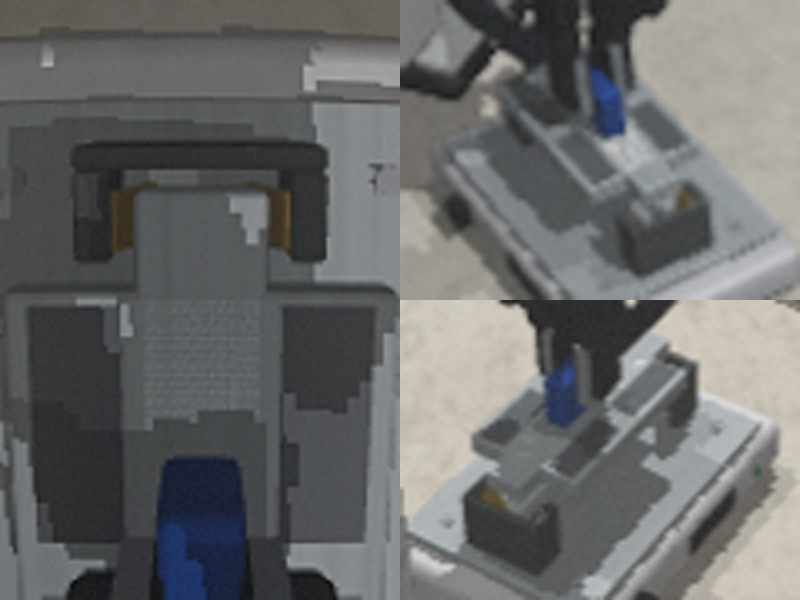

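The ear is centred between the clips of the +y slot to within about 0.5 mm (ear columns 135–270, post 73–326), and the other end is over its slot too. I push down in small steps and watch the force.

Call:
{"method": "drive_tool", "body": {
  "travel": [
    [0,-0.04,0.4],
    [0,0,0.4],
    [0,0,0.4],
    [0,0,0.3],
    [0,0,0]
  ],
  "delta_rot": [
    [0,0,0],
    [0,0,0],
    [0,0,0],
    [0,0,0],
    [0,0,0]
  ],
  "grip": [0.8,0.8,0.8,0.8,0.8],
  "force": 90
}}

```text
time_s: 16.7
tcp_pos: [566.0, 208.8, 90.9]
tool_rot: [[-0.049, 0.999, -0.002], [0.999, 0.049, -0.0], [-0.0, -0.002, -1.0]]
force: [-0.5, 0.6, -0.9]
width: 10.1
finger_force: 88.0
```

Call:
{"method": "drive_tool", "body": {
  "travel": [
    [0,0,0.3],
    [0,0,0.3],
    [0,0,0.3],
    [0,0,0]
  ],
  "delta_rot": [
    [0,0,0],
    [0,0,0],
    [0,0,0],
    [0,0,0]
  ],
  "grip": [0.8,0.8,0.8,0.8]
}}

```text
time_s: 17.1
tcp_pos: [566.2, 209.7, 83.0]
tool_rot: [[-0.05, 0.999, -0.001], [0.999, 0.05, 0.001], [0.001, -0.001, -1.0]]
force: [0.4, -0.4, 2.1]
width: 9.9
finger_force: 88.8
```

Call:
{"method": "drive_tool", "body": {
  "travel": [
    [0,0,0.3],
    [0,0,0.3],
    [0,0,0]
  ],
  "delta_rot": [
    [0,0,0],
    [0,0,0],
    [0,0,0]
  ],
  "grip": [0.8,0.8,0.8]
}}

```text
time_s: 17.4
tcp_pos: [566.2, 209.5, 76.9]
tool_rot: [[-0.05, 0.999, -0.001], [0.999, 0.05, 0.001], [0.001, -0.001, -1.0]]
force: [-0.6, 0.9, 3.6]
width: 10.1
finger_force: 88.9
```

Call:
{"method": "drive_tool", "body": {
  "travel": [
    [0,0,0.2],
    [0,0,0.2],
    [0,0,0]
  ],
  "delta_rot": [
    [0,0,0],
    [0,0,0],
    [0,0,0]
  ],
  "grip": [0.8,0.8,0.8]
}}

```text
time_s: 17.7
tcp_pos: [566.3, 209.4, 73.0]
tool_rot: [[-0.05, 0.999, -0.001], [0.999, 0.05, 0.001], [0.001, -0.001, -1.0]]
force: [0.1, 0.7, 4.9]
width: 9.7
finger_force: 89.2
```

Call:
{"method": "drive_tool", "body": {
  "travel": [
    [0,0,0.1],
    [0,0,0.1],
    [0,0,0]
  ],
  "delta_rot": [
    [0,0,0],
    [0,0,0],
    [0,0,0]
  ],
  "grip": [0.8,0.8,0.8]
}}

```text
time_s: 18.0
tcp_pos: [566.4, 209.5, 71.5]
tool_rot: [[-0.049, 0.999, -0.0], [0.999, 0.049, 0.001], [0.001, -0.0, -1.0]]
force: [-0.9, -0.0, 7.7]
width: 9.9
finger_force: 89.5
```

Call:
{"method": "drive_tool", "body": {
  "travel": [
    [0,0,0.1],
    [0,0,0.1],
    [0,0,0]
  ],
  "delta_rot": [
    [0,0,0],
    [0,0,0],
    [0,0,0]
  ],
  "grip": [0.8,0.8,0.8]
}}

```text
time_s: 18.3
tcp_pos: [566.4, 209.5, 71.5]
tool_rot: [[-0.049, 0.999, 0.0], [0.999, 0.049, -0.0], [-0.0, 0.0, -1.0]]
force: [-5.3, -1.8, 23.0]
width: 9.9
finger_force: 91.7
```

Call:
{"method": "drive_tool", "body": {
  "travel": [
    [0,0,-0.15],
    [0,0,0],
    [0,0,0],
    [0,0,0],
    [0,0,0],
    [0,0,0]
  ],
  "delta_rot": [
    [0,0,0],
    [0,0,0],
    [0,0,0],
    [0,0,0],
    [0,0,0],
    [0,0,0]
  ],
  "grip": [0.8,0.8,2.5,4,4,4]
}}

```text
time_s: 18.9
tcp_pos: [565.9, 208.8, 69.6]
tool_rot: [[-0.049, 0.999, -0.002], [0.999, 0.049, -0.0], [-0.0, -0.002, -1.0]]
force: [0.2, -0.1, -0.2]
width: 40.0
finger_force: 0.0
```

Call:
{"method": "drive_tool", "body": {
  "travel": [
    [0,0,-1],
    [0,0,-2],
    [0,0,-3],
    [0,0,-3],
    [0,0,-3],
    [0,0,-2],
    [0,0,-1],
    [0,0,0]
  ],
  "delta_rot": [
    [0,0,0],
    [0,0,0],
    [0,0,0],
    [0,0,0],
    [0,0,0],
    [0,0,0],
    [0,0,0],
    [0,0,0]
  ],
  "grip": [4,4,4,4,4,4,4,4]
}}

```text
time_s: 19.7
tcp_pos: [566.9, 209.3, 221.6]
tool_rot: [[-0.049, 0.999, 0.001], [0.999, 0.049, 0.001], [0.001, 0.001, -1.0]]
force: [0.4, 0.1, -0.8]
width: 40.0
finger_force: 0.0
```

```bash
python3 - <<'E'
from h import *
np.set_printoptions(precision=2,suppress=True)
s=sensors.get_obs(); print(s['tcp_pos'],s['force'],s['width'])
W=grab('wrist');a=grab('scene');b=grab('side')
def z(d,x,y,w,h,W_,H_): return cv2.resize(cv2.cvtColor(d['image'],cv2.COLOR_RGB2BGR)[y:y+h,x:x+w],(W_,H_),interpolation=cv2.INTER_CUBIC)
m=np.hstack([z(W,242,90,160,240,400,600),np.vstack([z(a,222,136,80,60,400,300),z(b,235,240,100,75,400,300)])])
cv2.imwrite('pics/m8.png',m)
for d in (a,b):
    for z_ in(45,71): print(d['name'],proj(d,(565,209.5,z_)))
    m=mask(d,lambda h,s,v:((h<8)|(h>172))&(s>150)&(v>60)); n,l,st,ce=cv2.connectedComponentsWithStats(m)
    print([onz(d,ce[k],46) for k in range(1,n) if st[k,4]>120])
# rib top triangulated
    m=mask(d,lambda h,s,v:(h>100)&(h<130)&(s>130)); n,l,st,ce=cv2.connectedComponentsWithStats(m); e=proj(d,(565,209.5,58))
    k=min([k for k in range(1,n) if st[k,4]>15],key=lambda k:np.hypot(*(ce[k]-e))); d['c']=ce[k]; print(st[k])
print('rib',tri(a,a['c'],b,b['c']))
E
```

```text
[566.9  209.29 221.59] [ 0.37  0.06 -0.85] 39.994335316559116
scene [262.73 170.56]
scene [261.46 162.53]
[array([729.49,   0.49,  46.  ])]
[257 157  11  16  69]
side [280.73 278.72]
side [280.13 268.46]
[]
[273 264  15  13  82]
rib (array([566.6 , 208.07,  65.46]), np.float64(0.048635394842685004))
```

View pics/m8.png

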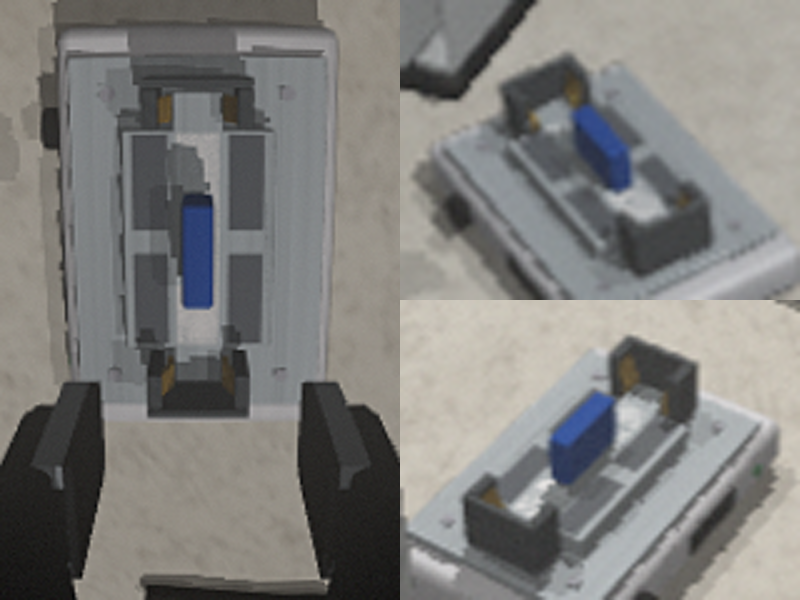

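All three views show the plate flat in the bracket with an ear in each slot. It met the floor at TCP 71.5 mm, where 71.4 was expected. The cup has not moved and the gripper is clear, so I hand in.

```bash
python3 -c "
from station import ticket
print(ticket.sign_off())"
```

```text
the job is handed in; nothing more can be done
None
```

The job is handed in after 19.7 s of robot time: I laid the plate flat on the worktop rib up, let go, retook it by the rib and pushed it into the bracket until it met the floor; the cup is where it was, and the arm never went near the pen.

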